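# Put the press plate on the board test jig

## Task

Take the round aluminium press plate with three holes by its black grip bar, turn it until its holes line up with the three steel studs of the round board test jig, and lower it (do not drop it) over the studs until it lies flat on the jig's rubber rests, then let go. Leave the plate with four holes, which belongs to another jig, where it lies.

Things in the scene. Friction and masses are not known exactly. Their poses are not given: they have to be found in the camera images.
- press_plate: Plate to fit: flat aluminium disc, 160 mm across, 6 mm thick, three 30 mm through-holes evenly spaced on a 58 mm radius circle. Black grip bar over its centre on a 20 mm post: 50 mm long (plate x), 18 mm thick (y), from 40 to 64 mm above the plate's underside. Origin: centre of underside, z up; x points through one hole, others at +-120 degrees. 0.25 to 0.43 kg.
- test_jig: Fixed round black base, 180 mm across, 24 mm high, green board in the middle. Three steel studs on a 58 mm radius circle, 14 mm thick, tapering to 6 mm at the tip 52 mm above the bench; between them three rubber rests, tops at 32 mm (a plate's underside when home; any of 3 turns; 8 mm play). Origin: centre of underside, on the bench, z up; x points through one stud, others at +-120 degrees.
- spare_plate: Plate to leave alone: like the press plate, same sizes and grip bar, but with four 30 mm holes evenly spaced on the 58 mm radius circle. Origin: centre of underside, z up; x points through one hole.

How it is judged:
On the way:
1. the three-hole plate is lifted clear of the bench (height (world z) of press_plate above 0.045 m), for 0.1 s.
At the end, for the whole second after the job is handed in: the three-hole plate lies still, level within 3 degrees, on the jig's rests with all three studs through its holes: its underside 32 mm above the bench within 4 mm and its centre within 14 mm of the jig's; it is released; the four-hole plate has not been moved by more than 40 mm (horizontal distance between press_plate and test_jig below 0.014 m and z of press_plate in the frame of test_jig between 0.028 and 0.036 m and angle between press_plate's own z axis and vertical below 0.06 rad and linear speed of press_plate below 0.02 m/s and contact force between press_plate and the fingers below 0.1 N and distance of spare_plate from where it was at the start of the episode below 0.04 m); the robot touches nothing.
It fails at once if the four-hole plate is moved by more than 40 mm (distance of spare_plate from where it was at the start of the episode above 0.04 m).
It fails at once if the plate is dropped onto the jig (it falls or drives in faster than 0.75 m/s) (horizontal distance between press_plate and test_jig below 0.03 m and height (world z) of press_plate below 0.07 m and linear speed of press_plate above 0.75 m/s).
It also fails if it takes over 42 s, if anything falls off the work surface, if the arm or the gripper's body presses on something with over 40 N, if the wrist force passes 120 N, or if a joint passes its speed limit or range.

## Robot

A 6-joint arm with a two-finger parallel gripper is mounted at the origin on the work surface. World frame = base frame: x ahead of the robot, y to its left, z up, the work surface at z = 0. Lengths are in m, angles in rad, forces in N, time in s.
With the tool pointing down it reaches from about 0.3 to 0.875 m from the base axis. Payload 6.4 kg.
Tool frame: the origin (TCP) lies midway between the tips of the shut fingers; the grasp point (between the pads) lies 19 mm behind it (ctrl.hold_point_z is the distance from the TCP to the grasp point, in m); z points along the fingers, y is the line along which they close (so a half turn about z gives the same grasp; the last joint's range is limited). The gripper opens to 85 mm and grips with 20 to 120 N. Pads are 22 mm wide; open, the fingers measure 114 mm over their backs; the gripper's body (76 mm by 85 mm) begins 54 mm behind the grasp point. The pads swing forward as they close: fully open they stand 13 mm farther back than shut.
Start: joints at [0.97, 0.181, 1.607, -0, 1.354, -0.206], TCP at [0.221, 0.531, 0.231] pointing down, gripper open.
Joint ranges: [-2.99, 2.99], [-0.89, 2.07], [0.3, 2.58], [-1.14, 4.28], [0, 2.63], [-3.12, 3.12]. Speed limits (rad/s): [2.57, 2.57, 3.01, 3.14, 3.14, 3.14].

## Interface

Orientations are given as a unit quaternion [w, x, y, z].
In Python, from bench import ctrl gives the robot as it stands.
- The arm moves only by the tool carry_out, never from a script. Its argument "plan" is text: rows parted by semicolons, each of 6 numbers parted by spaces: the shift along the tool's x, y, z as a fraction of full scale, then the turn, a rotation vector about the tool's x, y, z as a fraction of full scale. A call has exactly 8 rows; each row shifts and turns the commanded pose from where the row before left it, along the tool's axes as they then stand; what a row does not reach is not made up. Full scale, the value 1, is 40 mm for a shift and 0.1 rad for a turn. A row lasts 1/12 s, in which the tool goes at most 41.7 mm and 7.16 degrees, less where a joint would pass 70% of its speed; a pose out of reach is approached as far as the arm can. A call with a number of a shift or a turn outside -1 to 1 is refused whole. A call with a gripper value outside its range is refused whole. "claw" is the gripper's target within -1 to 1 (shut at 1, half-way at 0, fully open at -1), set as the call begins (left out, the last holds). The fingers move at their own pace and stop on an object; the grip force is fixed at half the most. Time passes only in rows, so rows that do not move let the fingers close, or fill a call up. It gives the time, the measured TCP pose, the force, the opening and the grip force at its end, in the units of the state.
- ctrl.get_obs(): the state, without advancing time (a new reading comes with each control period).
- ctrl.camera(name): name is "scene" or "top" or "wrist"; returns a dict with "pixels" (400x640x3 uint8, red, green, blue), "mtx" (3x3 intrinsics, pixels), "R" (3x3) and "t" (3): a world point X has camera coordinates R X + t. Camera axes: x right, y down, z forward; pixel columns grow to the right and rows downward; lengths in m; the calibration is good to about 2 mm. A picture is of the moment at which its call begins. There is no depth.
- ctrl.hand_in(): hands the job in; it is judged then, once.
The state is a dict: "time_s": time; "q": joint angles; "dq": joint speeds; "joint_efforts": joint torques, N m; "eef_pos": TCP position; "eef_rot": TCP orientation; "wrist_force": force on the tool from outside, world axes, zero at the start; "torque": the same for the moment, N m; "opening": opening from 0.0 (shut) to 1.0 (fully open); "grasp_force": force on a finger pad.
Only numpy, scipy, OpenCV 4.12 (cv2) and the standard library are available. Lean on these libraries where they do the work, as an engineer would, in place of code of your own. Each camera call takes 0.05 s, during which the arm holds its last target. There are 200 camera calls.

## Working session

There is one attempt and no reset: what is moved stays moved. The work goes in short steps, Python scripts to look and compute and a tool call to move; the robot and the scene stay as the last step left them, time stands still between calls to the robot, and variables do not carry over. Pictures are saved under pics/ and viewed, at most 10 in all, crops included, and the job is handed in when it is done.

Besides the shell and the picture viewer there is one more tool, called after "Emit:" as name(argument=value, ...) on one line, values as JSON. carry_out: Moves the arm, as the interface text tells. Shift numbers are shares of 40 mm and turn numbers shares of 0.1 rad, none past 1 either way. Its arguments: {"type":"object","properties":{"plan":{"type":"string"},"claw":{"type":"number"}},"required":["plan"]}

```bash
mkdir -p pics; ls; cat > h.py <<'E'
import numpy as np, cv2, pickle
from bench import ctrl
def snap(n,f):
    c=ctrl.camera(n); cv2.imwrite(f'pics/{f}.png',c['pixels'][:,:,::-1]); pickle.dump(c,open(f'pics/{f}.pkl','wb')); return c
def ray(c,u,v,z):
    d=c['R'].T@np.linalg.solve(c['mtx'],[u,v,1]); o=-c['R'].T@c['t']; return o+d*(z-o[2])/d[2]
def load(f): return pickle.load(open(f'pics/{f}.pkl','rb'))
def proj(c,X):
    p=c['mtx']@(c['R']@np.asarray(X)+c['t']); return p[:2]/p[2]
E
python3 - <<'E'
from h import *
for n in('top','scene'):
    c=snap(n,n+'0'); print(n,-c['R'].T@c['t'])
o=ctrl.get_obs(); print(o['time_s'],o['eef_pos'],o['eef_rot'],o['opening'],o['wrist_force'])
E
```

```text
pics
top [ 0.43171609 -0.01252547  0.88018706]
scene [1.00153329 0.25700234 0.77029952]
0.1 [0.22088308 0.53036378 0.23049359] [-2.93113935e-04  1.96128999e-01  9.80577802e-01 -7.09482479e-04] 0.9984736414996077 [ 0.2046333  -0.40350245 -0.21368485]
```

View pics/top0.png

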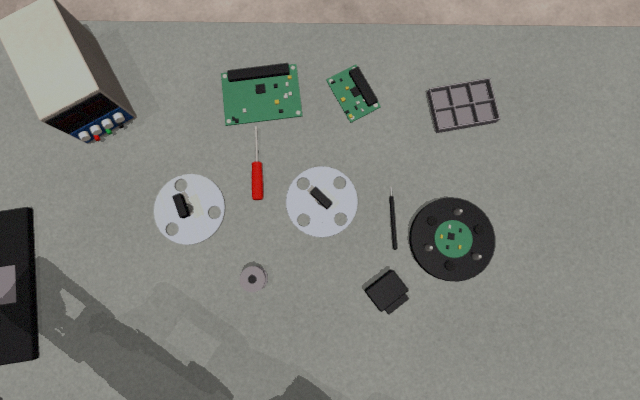

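View pics/scene0.png

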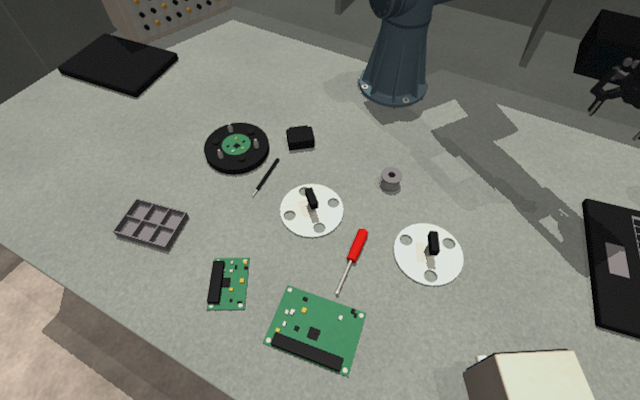

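The top view shows the three-hole plate centred near (189,209), with holes at (181,185), (214,212) and (172,229). The four-hole plate is at (322,202) and the jig at (452,239), with studs near (458,212), (477,257) and (430,248). I'll enlarge both.

```bash
python3 - <<'E'
from h import *
im=cv2.imread('pics/top0.png')
a=[cv2.resize(im[y:y+100,x:x+100],None,fx=4,fy=4,interpolation=cv2.INTER_CUBIC) for x,y in((140,160),(402,190))]
cv2.imwrite('pics/crop0.png',np.hstack(a))
E
```

```text
(no output)
```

View pics/crop0.png

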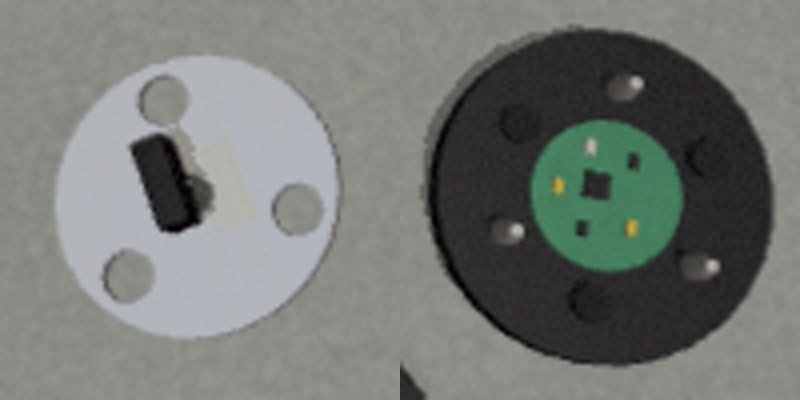

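```bash
python3 - <<'E'
from h import *
c=load('top0')
def P(u,v,ox,oy,z): return ray(c,ox+(u+.5)/4-.5,oy+(v+.5)/4-.5,z)
def fit(h):
    h=np.array(h); m=h.mean(0); d=h-m; a=np.arctan2(d[:,1],d[:,0]); print(m,np.linalg.norm(d,axis=1),np.degrees(a)); print(' phase',np.degrees(np.angle(np.exp(3j*a).mean())/3))
fit([P(u,v,140,160,.006)[:2] for u,v in((163,100),(298,209),(129,275))])
print(P(197,196,140,160,.006))
b=[P(u,v,140,160,.064) for u,v in((149,141),(176,228))];print('bar mid',np.mean(b,0),np.degrees(np.arctan2(*(b[0]-b[1])[1::-1])))
fit([P(u-400,v,402,190,.052)[:2] for u,v in((638,83),(713,267),(518,231))])
print(P(206,195,402,190,.024))
o=ctrl.get_obs()
from scipy.spatial.transform import Rotation as R
print(R.from_quat(np.roll(o['eef_rot'],-1)).as_matrix().round(3))
print(np.round(-c['R'].T@c['t'],3), c['R'].round(2))
E
```

```text
[0.53807103 0.30293128] [0.05805468 0.05814786 0.05762453] [ 23.6312438  -96.91094266 143.27970009]
 phase 23.333331961285285
[0.53704232 0.30263345 0.006     ]
bar mid [0.5357891  0.30044227 0.064     ] 21.467691539186045
[ 0.48380978 -0.277928  ] [0.05829348 0.057951   0.05805576] [  -9.17041488 -129.24693962  111.08415089]
 phase -9.111068587023503
[ 0.48431253 -0.27792573  0.024     ]
[[-0.923  0.385 -0.001]
 [ 0.385  0.923 -0.001]
 [ 0.    -0.002 -1.   ]]
[ 0.432 -0.013  0.88 ] [[ 0.03 -1.   -0.02]
 [-0.99 -0.02 -0.15]
 [ 0.15  0.03 -0.99]]
```

Emit:
carry_out(plan="0 0 0 0 0 -1;0 0 0 0 0 -1;0 0 0 0 0 -1;0 0 0 0 0 -1;0 0 0 0 0 -1;0 0 0 0 0 -1;0 0 0 0 0 -1;0 0 0 0 0 -1", claw=-1)

```text
time_s: 0.77
eef_pos: [0.2209, 0.5305, 0.2307]
eef_rot: [-0.0, -0.204, 0.979, -0.0]
wrist_force: [-0.0, 0.3, 0.2]
opening: 1.0
grasp_force: 0.0
```

```bash
cat >> h.py <<'E'
from scipy.spatial.transform import Rotation as Rot
def delta(target,yaw):
    """shift in tool axes (units of 40 mm) and tool turn (units of .1 rad) to a tool-down pose with tool x at yaw deg"""
    o=ctrl.get_obs(); r=Rot.from_quat(np.roll(o['eef_rot'],-1)); y=np.radians(yaw)
    g=Rot.from_matrix(np.array([[np.cos(y),np.sin(y),0],[np.sin(y),-np.cos(y),0],[0,0,-1]]))
    print('t',round(o['time_s'],2),'pos',np.round(o['eef_pos'],4),'shift',np.round(r.inv().apply(np.array(target)-o['eef_pos'])/.04,3),'turn',np.round((r.inv()*g).as_rotvec()/.1,3),'open',round(o['opening'],3),'grip',round(o['grasp_force'],1),'F',np.round(o['wrist_force'],1))
E
python3 -c "
from h import *
delta([.538,.303,.15],203.3)"
```

```text
t 0.77 pos [0.2209 0.5305 0.2307] shift [-5.003 -8.375  2.018] turn [-0.006 -0.009  0.035] open 1.0 grip 0.0 F [-0.   0.3  0.2]
```

Emit:
carry_out(plan="-0.4 -0.67 0.15 0 0 0;-0.4 -0.67 0.15 0 0 0;-0.4 -0.67 0.15 0 0 0;-0.4 -0.67 0.15 0 0 0;-0.4 -0.67 0.15 0 0 0;-0.4 -0.67 0.15 0 0 0;-0.4 -0.67 0.15 0 0 0;-0.4 -0.67 0.15 0 0 0")

```text
time_s: 1.43
eef_pos: [0.4241, 0.383, 0.1826]
eef_rot: [-0.0, -0.201, 0.98, -0.0]
wrist_force: [-0.5, 0.0, -0.0]
opening: 1.002
grasp_force: 0.0
```

Emit:
carry_out(plan="-0.4 -0.67 0.15 0 0 0;-0.4 -0.67 0.15 0 0 0;-0.4 -0.67 0.15 0 0 0;-0.4 -0.67 0.15 0 0 0;-0.2 -0.34 0.1 0 0 0;0 0 0 0 0 0;0 0 0 0 0 0;0 0 0 0 0 0")

```text
time_s: 2.1
eef_pos: [0.5361, 0.3022, 0.1551]
eef_rot: [-0.001, -0.201, 0.98, 0.0]
wrist_force: [-0.1, 0.5, -0.2]
opening: 0.997
grasp_force: 0.0
```

```bash
python3 -c "
from h import *
delta([.538,.303,.15],203.3)
c=snap('wrist','w1'); print(c['R'].round(3),-c['R'].T@c['t'],proj(c,[.538,.303,.064]))"
```

```text
t 2.1 pos [0.5361 0.3022 0.1551] shift [-0.051 -0.001  0.128] turn [ 0.006 -0.009 -0.01 ] open 0.997 grip 0.0 F [-0.1  0.5 -0.2]
[[-0.395  0.919  0.001]
 [ 0.872  0.375  0.314]
 [ 0.288  0.125 -0.949]] [0.46188461 0.26955371 0.29778091] [323.12628318 208.50731497]
```

View pics/w1.png

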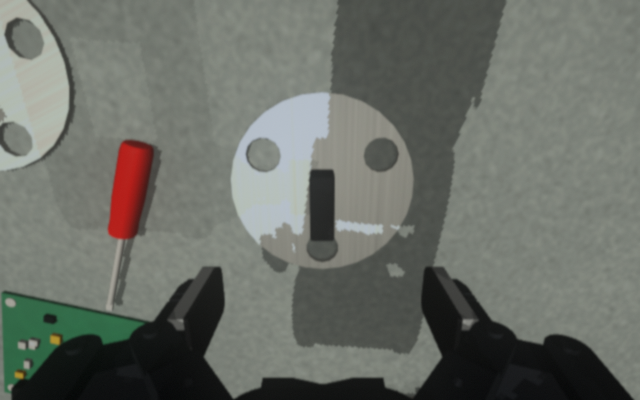

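The wrist view shows the bar centred near (322,205), against a predicted (323,208), and aligned with the tool. I'll descend and close.

Emit:
carry_out(plan="-0.05 0 0.6 0 0 0;0 0 0.6 0 0 0;0 0 0.6 0 0 0;0 0 0.5 0 0 0;0 0 0.4 0 0 0;0 0 0.3 0 0 0;0 0 0.1 0 0 0;0 0 0 0 0 0")

```text
time_s: 2.82
eef_pos: [0.5378, 0.3029, 0.0306]
eef_rot: [-0.001, -0.202, 0.979, -0.0]
wrist_force: [0.1, -1.0, -0.2]
opening: 0.997
grasp_force: 0.0
```

Emit:
carry_out(plan="0 0 0 0 0 0;0 0 0 0 0 0;0 0 0 0 0 0;0 0 0 0 0 0;0 0 0 0 0 0;0 0 0 0 0 0;0 0 0 0 0 0;0 0 0 0 0 0", claw=1)

```text
time_s: 3.48
eef_pos: [0.5394, 0.3026, 0.0321]
eef_rot: [0.0, -0.201, 0.98, 0.0]
wrist_force: [-0.7, 0.0, 4.9]
opening: 0.202
grasp_force: 60.3
```

Emit:
carry_out(plan="0 0 0 0 0 0;0 0 0 0 0 0;0 0 0 0 0 0;0 0 0 0 0 0;0 0 0 0 0 0;0 0 0 0 0 0;0 0 0 0 0 0;0 0 0 0 0 0")

```text
time_s: 4.15
eef_pos: [0.5394, 0.3026, 0.0321]
eef_rot: [0.0, -0.201, 0.98, 0.0]
wrist_force: [-1.8, 0.0, 5.9]
opening: 0.203
grasp_force: 60.3
```

Emit:
carry_out(plan="0 0 -0.2 0 0 0;0 0 -0.4 0 0 0;0 0 -0.6 0 0 0;0 0 -0.6 0 0 0;0 0 -0.6 0 0 0;0 0 -0.5 0 0 0;0 0 -0.3 0 0 0;0 0 0 0 0 0")

```text
time_s: 4.82
eef_pos: [0.5404, 0.3028, 0.1622]
eef_rot: [0.002, -0.201, 0.98, 0.0]
wrist_force: [1.1, -0.1, -2.4]
opening: 0.203
grasp_force: 59.5
```

Emit:
carry_out(plan="0 0 0 0 0 0.8;0 0 0 0 0 0.8;0 0 0 0 0 0.8;0 0 0 0 0 0.8;0 0 0 0 0 0.8;0 0 0 0 0 0.8;0 0 0 0 0 0.8;0 0 0 0 0 0")

```text
time_s: 5.48
eef_pos: [0.5377, 0.3019, 0.157]
eef_rot: [-0.002, 0.079, 0.997, -0.001]
wrist_force: [-1.1, -0.3, -3.1]
opening: 0.201
grasp_force: 59.4
```

```bash
python3 -c "
from h import *
delta([.484,-.278,.16],170.9)
c=snap('wrist','w2')"
```

```text
t 5.48 pos [0.5377 0.3019 0.157 ] shift [ -0.95  -14.528  -0.053] turn [-0.017 -0.032  0.012] open 0.201 grip 59.4 F [-1.1 -0.3 -3.1]
```

View pics/w2.png

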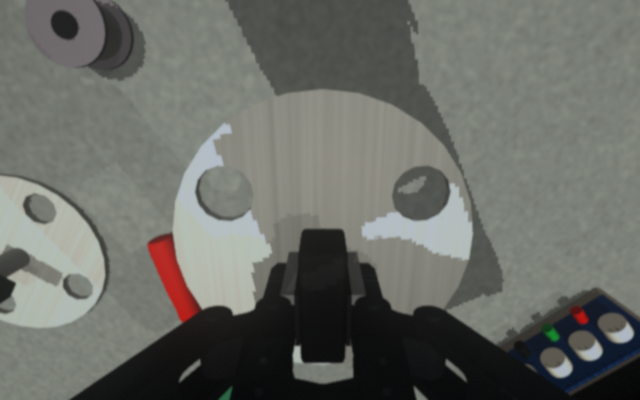

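The wrist view shows the plate held level, with holes at (225,192) and (421,193), symmetric about the tool. Next is the carry to the jig.

Emit:
carry_out(plan="-0.03 -0.4 0 0 0 0;-0.05 -0.7 0 0 0 0;-0.05 -0.8 0 0 0 0;-0.05 -0.8 0 0 0 0;-0.05 -0.8 0 0 0 0;-0.05 -0.8 0 0 0 0;-0.05 -0.8 0 0 0 0;-0.05 -0.8 0 0 0 0")

```text
time_s: 6.2
eef_pos: [0.5165, 0.0649, 0.1587]
eef_rot: [-0.0, 0.076, 0.997, -0.0]
wrist_force: [1.0, 0.4, -3.9]
opening: 0.201
grasp_force: 59.5
```

Emit:
carry_out(plan="-0.05 -0.8 0 0 0 0;-0.05 -0.8 0 0 0 0;-0.05 -0.8 0 0 0 0;-0.05 -0.8 0 0 0 0;-0.05 -0.8 0 0 0 0;-0.05 -0.8 0 0 0 0;-0.05 -0.7 0 0 0 0;-0.05 -0.7 0 0 0 0")

```text
time_s: 6.87
eef_pos: [0.4939, -0.1824, 0.1587]
eef_rot: [-0.0, 0.076, 0.997, 0.0]
wrist_force: [0.6, 0.1, -3.6]
opening: 0.203
grasp_force: 59.5
```

Emit:
carry_out(plan="-0.05 -0.6 0 0 0 0;-0.05 -0.6 0 0 0 0;-0.03 -0.5 0 0 0 0;0 -0.3 0 0 0 0;0 -0.2 0 0 0 0;0 0 0 0 0 0;0 0 0 0 0 0;0 0 0 0 0 0")

```text
time_s: 7.53
eef_pos: [0.4866, -0.2672, 0.159]
eef_rot: [-0.0, 0.077, 0.997, 0.0]
wrist_force: [-1.2, -0.6, -3.9]
opening: 0.202
grasp_force: 59.5
```

```bash
python3 -c "
from h import *
delta([.484,-.278,.12],170.9)
c=snap('wrist','w3');snap('top','top3')"
```

```text
t 7.53 pos [ 0.4866 -0.2672  0.159 ] shift [ 0.023 -0.277  0.976] turn [ 0.008 -0.006  0.052] open 0.202 grip 59.5 F [-1.2 -0.6 -3.9]
```

View pics/w3.png

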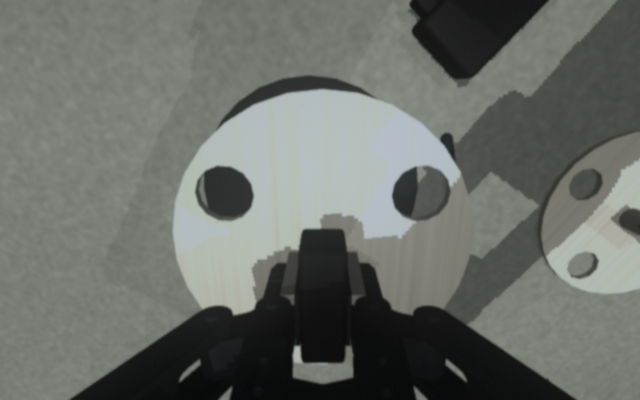

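```bash
python3 -c "
from h import *
c=load('w3')
a=[ray(c,u,v,.159-.032+.006)[:2] for u,v in((225,192),(421,193))]
d=a[0]-a[1]; m=(a[0]+a[1])/2; n=np.array([-d[1],d[0]])/np.linalg.norm(d)
print(a,np.linalg.norm(d),.058*3**.5,'plate centre',m+n*.029,m-n*.029,'phase',np.degrees(np.arctan2(n[1],n[0])))
"
```

```text
[array([ 0.44966796, -0.31244221]), array([ 0.46546255, -0.21364196])] 0.10005477748511474 0.10045894683899488 plate centre [ 0.48620164 -0.26762001] [ 0.42892887 -0.25846416] phase -9.082672089267437
```

Emit:
carry_out(plan="0.03 -0.14 0 0 0 0;0 -0.14 0 0 0 0;0 0 0.3 0 0 0;0 0 0.4 0 0 0;0 0 0.4 0 0 0;0 0 0.3 0 0 0;0 0 0.1 0 0 0;0 0 0 0 0 0")

```text
time_s: 8.3
eef_pos: [0.4828, -0.2785, 0.0974]
eef_rot: [-0.001, 0.077, 0.997, 0.001]
wrist_force: [0.6, -0.3, -2.7]
opening: 0.199
grasp_force: 59.6
```

```bash
python3 -c "
from h import *
delta([.484,-.278,.064],170.9)
c=snap('wrist','w4')
cv2.imwrite('pics/w4c.png',cv2.resize(cv2.imread('pics/w4.png')[60:360,150:500],None,fx=2,fy=2))
for a in (-9.1,110.9,-129.1):
  s=[.484+.058*np.cos(np.radians(a)),-.278+.058*np.sin(np.radians(a)),.052]; print(proj(c,s))"
```

```text
t 8.3 pos [ 0.4828 -0.2785  0.0974] shift [-0.029  0.016  0.836] turn [ 0.018 -0.028  0.039] open 0.199 grip 59.6 F [ 0.6 -0.3 -2.7]
[323.9770515  315.29486536]
[413.65872396 185.39656834]
[235.9930188  184.69599011]
```

View pics/w4c.png

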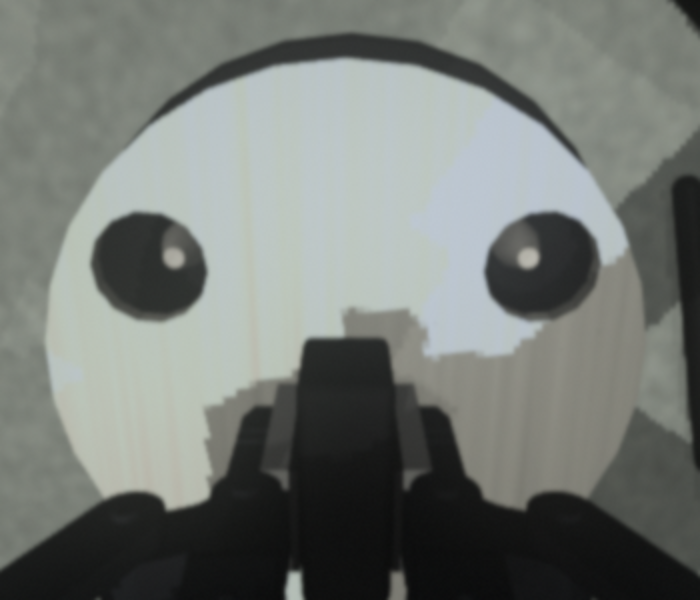

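```bash
python3 -c "
from h import *
c=load('w4')
def f(p,z):
  a=[ray(c,u,v,z)[:2] for u,v in p]; d=a[0]-a[1]; n=np.array([-d[1],d[0]])/np.linalg.norm(d)
  print(np.linalg.norm(d),(a[0]+a[1])/2+n*.029,np.degrees(np.arctan2(n[1],n[0])))
f(((237,189),(414,189.3)),.052)
f(((224.5,193.3),(421.3,192.3)),.0974-.032+.006)
"
```

```text
0.10046900326720616 [ 0.48645551 -0.2779312 ] -8.968506526872593
0.1005406006511882 [ 0.48257439 -0.27871054] -8.564815766979809
```

The crop shows both stud tips inside the holes: tips at (237,189) and (414,189), holes at (224,193) and (421,192). The plate needs about +3 mm in x. I'll correct that and lower most of the way.

Emit:
carry_out(plan="-0.08 0.03 0 0 0 0.05;0 0 0 0 0 0;0 0 0.1 0 0 0;0 0 0.15 0 0 0;0 0 0.15 0 0 0;0 0 0.15 0 0 0;0 0 0.1 0 0 0;0 0 0 0 0 0")

```text
time_s: 9.02
eef_pos: [0.4863, -0.2779, 0.0717]
eef_rot: [-0.001, 0.08, 0.997, 0.001]
wrist_force: [-0.5, 0.4, -3.2]
opening: 0.204
grasp_force: 59.6
```

Emit:
carry_out(plan="0 0 0.06 0 0 0;0 0 0.05 0 0 0;0 0 0.03 0 0 0;0 0 0.02 0 0 0;0 0 0 0 0 0;0 0 0 0 0 0;0 0 0 0 0 0;0 0 0 0 0 0")

```text
time_s: 9.68
eef_pos: [0.4872, -0.2787, 0.0671]
eef_rot: [0.0, 0.08, 0.997, -0.0]
wrist_force: [-1.0, 0.6, -2.1]
opening: 0.205
grasp_force: 59.6
```

```bash
python3 -c "
from h import *
delta([.486,-.278,.064],170.9)
snap('wrist','w5');snap('scene','s5')
a=cv2.imread('pics/w5.png')[60:360,150:500]; b=cv2.resize(cv2.imread('pics/s5.png')[90:210,160:320],(400,300))
cv2.imwrite('pics/c5.png',np.hstack([a,b]))"
```

```text
t 9.68 pos [ 0.4872 -0.2787  0.0671] shift [0.033 0.012 0.077] turn [-0.002  0.002 -0.009] open 0.205 grip 59.6 F [-1.   0.6 -2.1]
```

View pics/c5.png

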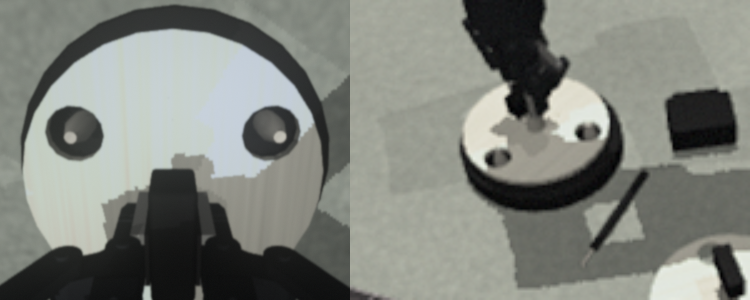

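The picture shows the stud tips inside the holes, near (70,137) and (280,137) in the crop, with the plate level and just above the rests. I'll lower to contact.

Emit:
carry_out(plan="0.02 0 0.03 0 0 0;0 0 0.03 0 0 0;0 0 0.02 0 0 0;0 0 0 0 0 0;0 0 0 0 0 0;0 0 0 0 0 0;0 0 0 0 0 0;0 0 0 0 0 0")

```text
time_s: 10.45
eef_pos: [0.4862, -0.2785, 0.064]
eef_rot: [-0.0, 0.08, 0.997, 0.0]
wrist_force: [-4.2, 2.6, 5.8]
opening: 0.203
grasp_force: 60.5
```

Contact is made, with about 9 N of upward force. I'll release and retreat.

Emit:
carry_out(plan="0 0 0 0 0 0;0 0 0 0 0 0;0 0 0 0 0 0;0 0 0 0 0 0;0 0 0 0 0 0;0 0 0 0 0 0;0 0 0 0 0 0;0 0 0 0 0 0", claw=-1)

```text
time_s: 11.12
eef_pos: [0.4864, -0.2785, 0.0637]
eef_rot: [0.0, 0.08, 0.997, -0.0]
wrist_force: [0.2, -0.4, -0.2]
opening: 0.997
grasp_force: 0.0
```

Emit:
carry_out(plan="0 0 -0.2 0 0 0;0 0 -0.4 0 0 0;0 0 -0.5 0 0 0;0 0 -0.6 0 0 0;0 0 -0.6 0 0 0;0 0 -0.5 0 0 0;0 0 -0.3 0 0 0;0 0 0 0 0 0")

```text
time_s: 11.78
eef_pos: [0.4879, -0.2797, 0.1914]
eef_rot: [0.002, 0.08, 0.997, -0.002]
wrist_force: [0.8, -0.7, 0.0]
opening: 0.999
grasp_force: 0.0
```

```bash
python3 -c "
from h import *
delta([.486,-.278,.064],170.9)
snap('wrist','w6');snap('scene','s6')
a=cv2.resize(cv2.imread('pics/w6.png'),(480,300)); b=cv2.resize(cv2.imread('pics/s6.png')[90:210,180:300],(300,300))
cv2.imwrite('pics/c6.png',np.hstack([a,b]))"
```

```text
t 11.78 pos [ 0.4879 -0.2797  0.1914] shift [0.07  0.046 3.184] turn [-0.033  0.052 -0.009] open 0.999 grip 0.0 F [ 0.8 -0.7  0. ]
```

View pics/c6.png

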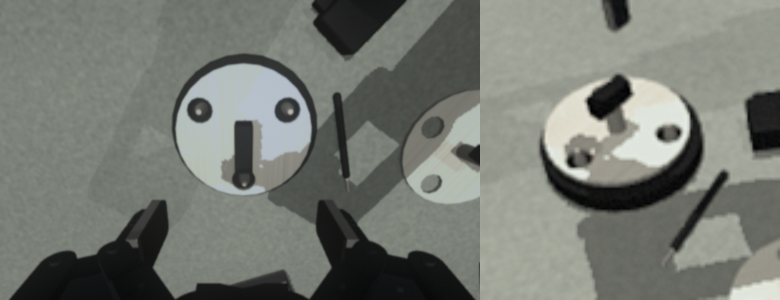

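The plate lies flat and concentric on the jig with a stud in each of its three holes, at (200,110), (287,110) and (244,180). The gripper is clear, so I'm handing in.

```bash
python3 -c "
from bench import ctrl
print(ctrl.hand_in())"
```

```text
the job is handed in; nothing more can be done
None
```

The three-hole plate lies flat on the jig with all three studs through its holes and the gripper clear, the four-hole plate was not touched, and the job was handed in at about 12 s (no verdict was returned).

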